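# Build up a two-deck setting for the test kiln

### The arm

A 6-joint arm with a two-finger parallel gripper is mounted at the origin on a cart in front of the work surface, level with it; the furniture and walls round the work are solid. World frame = base frame: x ahead of the robot, y to its left, z up, the work surface at z = 0. Lengths are in mm, angles in rad, forces in N, time in s.
With the tool pointing down it reaches from about 250 to 850 mm from the base axis. Payload 12.5 kg.
Tool frame: the origin (TCP) lies on the front face of the gripper's body, between the roots of the fingers; the fingertips stand 84 mm ahead of it and the grasp point (between the pads) lies 65 mm ahead of it; z points along the fingers, y is the line along which they close (so a half turn about z gives the same grasp; the last joint's range is limited). The gripper opens to 93 mm and grips with 3 to 60 N. Pads are 15 mm wide; open, the fingers measure 128 mm over their backs; the gripper's body (75 mm by 188 mm) begins 65 mm behind the grasp point.
Start: joints at [-1.32, 0.351, 1.652, -0, 1.139, -0.085], TCP at [181.257, -519.26, 302.733] pointing down, gripper open.
Joint ranges: [-2.75, 2.75], [-0.79, 2.1], [0.01, 2.65], [-1.57, 4.71], [0.07, 3.14], [-2.87, 2.87]. Speed limits (rad/s): [2.22, 2.22, 2.79, 3.14, 3.14, 3.14].

### API

Orientations are given as a rotation vector (axis times angle).
In Python, from rig import r gives the robot as it stands.
- The arm moves only by the tool play_rows, never from a script. Its argument "moves" is one flat list of numbers, 7 for each row, row after row: the shift along the tool's x, y, z in mm, then the turn, a rotation vector about the tool's x, y, z in rad, then the finger opening in mm, from 0 to 93. A call has 1 to 8 rows; each row shifts and turns the commanded pose from where the row before left it, along the tool's axes as they then stand; what a row does not reach is not made up. A row lasts 1/10 s, in which the tool goes at most 50 mm and 8.59 degrees, less where a joint would pass 70% of its speed; a pose out of reach is approached as far as the arm can. A call with a gripper value outside its range is refused whole. The fingers move at their own pace and stop on an object; the grip force is fixed at half the most. Time passes only in rows, so rows that do not move let the fingers close. It gives the time, the measured TCP pose, the force, the opening and the grip force at its end, in the units of the state.
- r.get_obs(): the state, without advancing time (a new reading comes with each control period).
- r.capture(name): name is "scene" or "top" or "wrist"; returns a dict with "color" (400x640x3 uint8, blue, green, red), "intrinsics" (3x3 intrinsics, pixels), "view" (4x4, takes a point from world to camera coordinates); the wrist camera has in their place "tool_from_camera" (4x4, takes a point from camera to tool coordinates, whose origin is the TCP and whose axes are the flange's). Camera axes: x right, y down, z forward; pixel columns grow to the right and rows downward; lengths in mm; the calibration is good to about 2 mm. A picture is of the moment at which its call begins: read the wrist's pose just before it. There is no depth.
- r.job_done(): hands the job in; it is judged then, once.
Trained networks look in the newest picture that a camera, given by its name, has taken for a name from the list of things; names that differ only in an ending like _2 or _b are one class to them, and where a whole thing is asked for, a point or a joint stands for the part that bears it (a point fixed in the world has none). Each returns a list of dicts, best first, with "score" (0 to 1); they miss things now and then, are a little off and sometimes report something else, mostly with a low value. They report only what shows in the picture. A call takes as long as a camera call.
- r.boxes_of(camera, name): "at" ([x, y, z] in mm, in world coordinates, good to about 4 mm: the middle of the surface that is visible of it).
- r.silhouettes(camera, name): "region" (400x640 bool, what is visible of it).
- r.tip_of(camera, name): "at" ([x, y, z] in mm, in world coordinates, good to about 4 mm: a listed point, or the origin of a listed thing).
The state is a dict: "time": time; "qpos": joint angles; "qvel": joint speeds; "joint_efforts": joint torques, N m; "ee_pos": TCP position; "orientation": TCP orientation; "force": force on the tool from outside, world axes, zero at the start; "ft_torque": the same for the moment, N m; "width": finger opening in mm; "grasp_force": force on a finger pad.
Only numpy, scipy, OpenCV 4.12 (cv2) and the standard library are available. Lean on these libraries where they do the work, as an engineer would, in place of code of your own. Each camera call takes 0.05 s, during which the arm holds its last target. There are 200 camera calls.

### The job

Build up the two-deck setting for the test kiln: stand one tall prop upright on each of the two bare squares of the wide kiln shelf, stand the bowl midway between them, lay the narrow shelf level across both props so that it lies centred over the wide shelf and in line with it, and stand the beaker on the middle of the narrow shelf. Keep bowl and beaker upright all the way, and leave the short prop standing where it is.

Things in the scene. Friction and masses are not known exactly. Their poses are not given: they have to be found in the camera images.
- base_shelf: The wide kiln shelf: a buff ceramic slab 100 (x) x 210 (y) x 12 mm, flat and fast on the table, roughly parallel to its front edge. Its top (z = 12 mm) has off-white kiln wash except for two bare buff-brown 42 mm squares, centred at x = 0, y = +75 mm and y = -75 mm, where props stand. Origin at the centre of its underside, z up, y along its length.
- deck_shelf: The narrow kiln shelf: a loose slab of the same make, 56 (x) x 190 (y) x 16 mm, about 0.32 kg, flat on the table with its washed top up. Origin at the centre of its underside, z up, y along its length. At the start it points away from the robot. It is taken across its 56 mm width.
- tall_prop_1: One of two equal tall kiln props: a square buff ceramic post with a 16 mm square hole down through it, 36 x 36 mm and 55 mm high, 0.11 kg, standing. Origin at the centre of its underside, z up; x and y along its sides.
- tall_prop_2: The other tall kiln prop, the same: 36 x 36 mm and 55 mm high, standing. Origin at the centre of its underside, z up; x and y along its sides.
- short_prop: The short kiln prop, an odd one that stays out of this setting: like the tall ones, 36 x 36 mm, but only 30 mm high. Origin at the centre of its underside, z up; x and y along its sides.
- bowl: A small round clay bowl, thin walled, open side up, 68 mm across at its rim (about 57 mm at 10 mm height) and 36 mm high, 0.07 kg. Origin at the centre of its underside, z up. It can be taken round the outside close under the rim.
- beaker: A tall clay beaker, open side up: round, 57 mm across at the rim, 54 mm at mid height, 47 mm at the foot, 64 mm high (too tall to stand under the narrow shelf), wall 4.5 mm, about 0.1 kg. Origin at the centre of its underside, z up.

How it is judged:
By the outcome, as a careful person would: the job done as asked, in the order asked, and still so for the second after the job is handed in, with the robot touching nothing.
It also fails if it takes over 109 s, if anything falls off the work surface, if the arm or the gripper's body presses on something with over 40 N, if the wrist force passes 120 N, or if a joint passes its speed limit or range.

## Working session

There is one attempt and no reset: what is moved stays moved. The work goes in short steps, Python scripts to look and compute and a tool call to move; the robot and the scene stay as the last step left them, time stands still between calls to the robot, and variables do not carry over. Pictures are saved under pics/ and viewed, at most 14 in all, crops included, and the job is handed in when it is done.

Besides the shell and the picture viewer there is one more tool, called after "Request:" as name(argument=value, ...), one argument or row to a line, values as JSON. play_rows: Moves the arm, as the interface text tells. Its arguments: {"type":"object","properties":{"moves":{"type":"array"}},"required":["moves"]}

```bash
ls; mkdir -p pics; python3 - <<'E'
from rig import r
import cv2,numpy as np
o=r.get_obs();print(o)
for c in ["scene","top"]:
    d=r.capture(c);cv2.imwrite(f"pics/{c}0.png",d["color"])
    print(c,np.round(d["intrinsics"],1).tolist(),np.round(d["view"],3).tolist())
    for n in ["base_shelf","deck_shelf","tall_prop_1","short_prop","bowl","beaker"]:
        for f in ("boxes_of","tip_of"):
            print(n,f,[(np.round(k["at"],0).tolist(),round(k["score"],2)) for k in getattr(r,f)(c,n)])
print(r.get_obs()["time"])
E
```

```text
pics
{'time': 0.0, 'qpos': array([-1.31961140e+00,  3.51248061e-01,  1.65248620e+00, -8.83569562e-06,
        1.13909194e+00, -8.45898001e-02]), 'qvel': array([-0.00058003,  0.00109016, -0.00016912,  0.0007282 , -0.00016619,
       -0.00067329]), 'joint_efforts': array([ 2.17212153e-03, -4.97324610e+01, -2.85247761e+01,  6.99774222e-02,
        2.56815786e-02, -1.05692736e-04]), 'ee_pos': array([ 181.18571058, -519.01196266,  302.17128556]), 'orientation': array([-3.09620952e+00, -5.24759913e-01,  1.73705570e-04]), 'force': array([ 0.05140376,  0.0242795 , -0.21695422]), 'ft_torque': array([-0.01644547, -0.03728028,  0.00516568]), 'grasp_force': 0.0, 'width': 92.89471661888442}
scene [[381.3, 0.0, 316.1], [0.0, 381.3, 197.0], [0.0, 0.0, 1.0]] [[0.92, 0.392, 0.008, -480.933], [0.289, -0.663, -0.69, -153.481], [-0.265, 0.637, -0.723, 1081.07], [0.0, 0.0, 0.0, 1.0]]
base_shelf boxes_of [([460.0, -318.0, 13.0], 0.96)]
base_shelf tip_of [([457.0, -301.0, 4.0], 0.67)]
deck_shelf boxes_of [([701.0, 109.0, 18.0], 0.62)]
deck_shelf tip_of [([696.0, 118.0, 2.0], 0.86)]
tall_prop_1 boxes_of [([
[... 591 characters left out ...]
, 198.4], [0.0, 0.0, 1.0]] [[0.011, -1.0, -0.012, -53.684], [-0.994, -0.009, -0.112, 569.026], [0.112, 0.013, -0.994, 1320.319], [0.0, 0.0, 0.0, 1.0]]
base_shelf boxes_of [([456.0, -301.0, 11.0], 0.91)]
base_shelf tip_of []
deck_shelf boxes_of [([692.0, 120.0, 15.0], 0.73)]
deck_shelf tip_of [([693.0, 118.0, 2.0], 0.68)]
tall_prop_1 boxes_of [([502.0, 132.0, 55.0], 0.7), ([426.0, 61.0, 55.0], 0.44)]
tall_prop_1 tip_of [([424.0, 66.0, 1.0], 0.76)]
short_prop boxes_of [([420.0, 204.0, 30.0], 0.7)]
short_prop tip_of [([420.0, 208.0, 4.0], 0.6)]
bowl boxes_of []
bowl tip_of [([475.0, -3.0, -1.0], 0.73)]
beaker boxes_of [([429.0, -76.0, 9.0], 0.93)]
beaker tip_of [([429.0, -75.0, 3.0], 0.94)]
1.3
```

View images.

View pics/scene0.png

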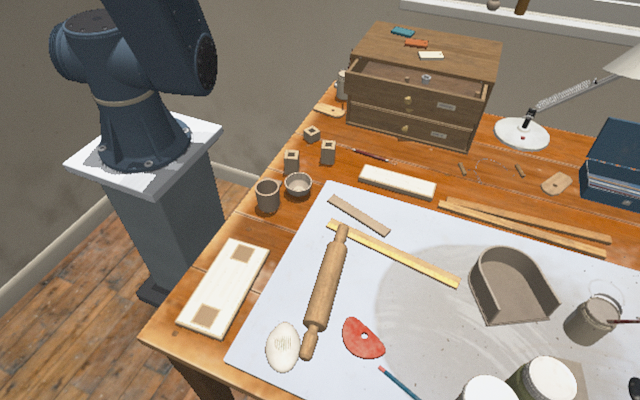

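View pics/top0.png

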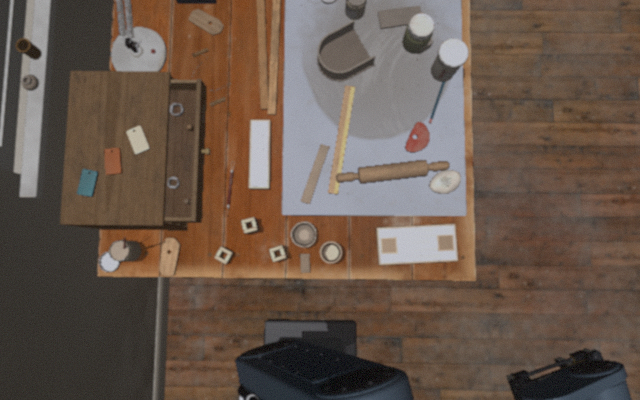

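Scene picture: the beaker (267,195), bowl (298,184), tall props (291,162) and (327,152), short prop (311,133), narrow shelf (397,182) and wide shelf (223,287) with its two bare squares agree with the networks. The top view shows the same layout, with the wide shelf at (417,243).

```bash
cat > h.py <<'E'
from rig import r
import cv2,numpy as np
from scipy.spatial.transform import Rotation as R
def cam(name):
    """capture -> (image, K, world->cam 4x4)"""
    o=r.get_obs() if name=="wrist" else None
    d=r.capture(name)
    if name=="wrist":
        T=np.eye(4);T[:3,:3]=R.from_rotvec(o["orientation"]).as_matrix();T[:3,3]=o["ee_pos"]
        V=np.linalg.inv(T@d["tool_from_camera"])
    else: V=np.array(d["view"])
    return d["color"],np.array(d["intrinsics"]),V
def onz(px,K,V,z):
    """pixels -> world points on plane z"""
    p=np.c_[np.atleast_2d(px),np.ones(len(np.atleast_2d(px)))]
    d=(np.linalg.inv(K)@p.T).T@V[:3,:3]; c=-V[:3,:3].T@V[:3,3]
    return c+d*((z-c[2])/d[:,2])[:,None]
def proj(P,K,V):
    q=(V[:3,:3]@np.atleast_2d(P).T+V[:3,3:4]); q=K@q; return (q[:2]/q[2]).T
def rect(mask,K,V,z):
    """min-area rectangle of a mask as seen on plane z"""
    c,_=cv2.findContours(mask.astype(np.uint8),0,cv2.CHAIN_APPROX_NONE)
    w=onz(max(c,key=cv2.contourArea)[:,0].astype(float),K,V,z)[:,:2]
    (x,y),s,a=cv2.minAreaRect(w.astype(np.float32)); return round(x,1),round(y,1),np.round(s,1),round(a,1)
def pose():
    o=r.get_obs();m=R.from_rotvec(o["orientation"]).as_matrix()
    print("t",round(o["time"],2),"tcp",np.round(o["ee_pos"],1),"psi",round(float(np.arctan2(m[1,0],m[0,0])),4),"zax",np.round(m[:,2],3),"w",round(o["width"],1),"q",np.round(o["qpos"],2),"F",np.round(o["force"],1))
E
python3 - <<'E'
from h import *
pose()
d=r.capture("wrist");print(np.round(d["intrinsics"],1).tolist(),np.round(d["tool_from_camera"],3).tolist())
cv2.imwrite("pics/w0.png",d["color"])
im,K,V=cam("top")
for n,z in [("base_shelf",12),("deck_shelf",16),("tall_prop_1",55),("short_prop",30)]:
    for s in r.silhouettes("top",n)[:2]: print(n,round(s["score"],2),rect(s["region"],K,V,z))
E
```

```text
t 1.3 tcp [ 181.3 -519.3  302.7] psi 0.3358 zax [ 0. -0. -1.] w 93.2 q [-1.32  0.35  1.65  0.    1.14 -0.08] F [-0.6  0.1  0.5]
[[316.1, 0.0, 317.6], [0.0, 316.1, 198.4], [0.0, 0.0, 1.0]] [[-0.001, -0.97, -0.242, 67.041], [1.0, -0.001, 0.001, -0.813], [-0.001, -0.242, 0.97, -82.429], [0.0, 0.0, 0.0, 1.0]]
base_shelf 0.95 (453.1, -301.4, array([ 99.7, 210. ]), 3.2)
deck_shelf 0.85 (690.8, 118.4, array([186.8,  59.3]), 1.2)
tall_prop_1 0.74 (424.9, 61.1, array([36.4, 39.6]), 19.5)
tall_prop_1 0.71 (495.5, 133.6, array([39.7, 41.2]), 15.4)
short_prop 0.74 (419.0, 206.0, array([36.5, 35.7]), 64.5)
short_prop 0.24 (497.7, 137.3, array([40.3, 42.6]), 14.7)
```

View pics/w0.png

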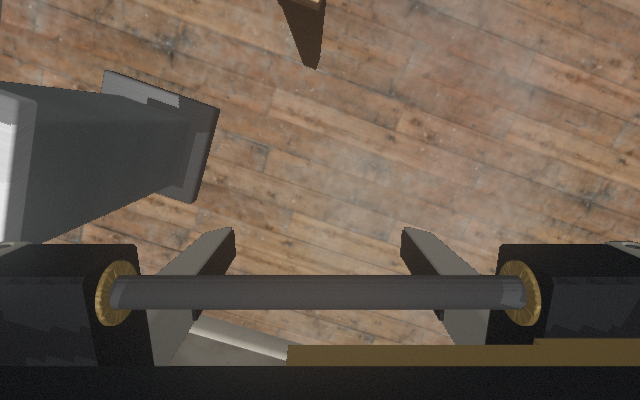

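Wrist picture: only the floor shows (fingers in the lower half, clear view above row 230), so the camera looks ahead along tool +x. I'll move over the wide shelf.

Request:
play_rows(
  moves=[0,0,0,0,0,0.143,93,0,0,0,0,0,0.143,93,33,-36,0,0,0,0,93,33,-36,0,0,0,0,93,33,-36,0,0,0,0,93,33,-36,0,0,0,0,93,33,-36,0,0,0,0,93,33,-36,0,0,0,0,93],
)

```text
time: 2.4
ee_pos: [369.2, -292.0, 303.0]
orientation: [3.14, 0.078, 0.001]
force: [0.5, -0.4, 1.4]
width: 93.2
grasp_force: 0.0
```

```bash
python3 - <<'E'
from h import *
pose()
im,K,V=cam("wrist");cv2.imwrite("pics/w1.png",im)
for n,z in [("base_shelf",12),("beaker",64)]:
    for s in r.silhouettes("wrist",n)[:2]: print(n,round(s["score"],2),rect(s["region"],K,V,z),s["region"].sum())
E
```

```text
t 2.4 tcp [ 369.2 -292.   303. ] psi 0.0495 zax [ 0. -0. -1.] w 93.2 q [-0.77  0.21  1.85  0.    1.09  0.75] F [ 0.5 -0.4  1.4]
base_shelf 0.89 (454.1, -301.1, array([102. , 211.4]), 2.8) 17081
base_shelf 0.75 (480.3, 13.7, array([71.8, 80.9]), 16.8) 4070
beaker 0.92 (430.3, -86.3, array([82.2, 56.4]), 87.3) 4034
beaker 0.45 (452.0, -299.4, array([ 86., 180.]), 3.4) 16713
```

View pics/w1.png

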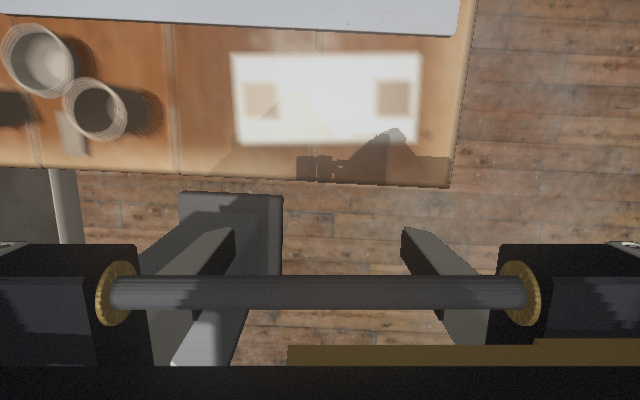

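The picture shows the wide shelf (centre about (327,98)), its bare squares at (261,100) and (393,98), the beaker at (95,109) and the bowl at (38,60). Next I'll look at the props, stopping once on the way for a second base.

```bash
python3 - <<'E'
from h import *
pose()
im,K,V=cam("wrist")
# refine: squares by colour on the shelf top
hsv=cv2.cvtColor(im,cv2.COLOR_BGR2HSV);
sh=np.zeros(im.shape[:2],np.uint8);c=proj([[x,y,12] for x,y in [(412,-204),(502,-198),(494,-398),(404,-404)]],K,V)
cv2.fillPoly(sh,[c.astype(int)],1); sh=cv2.erode(sh,np.ones((5,5)))
m=((hsv[...,1]>50)&(sh>0)).astype(np.uint8); m=cv2.morphologyEx(m,cv2.MORPH_OPEN,np.ones((5,5)))
n,l,st,ce=cv2.connectedComponentsWithStats(m)
for i in range(1,n):
    if st[i,4]>300: print(st[i],rect(l==i,K,V,12))
E
```

```text
t 2.55 tcp [ 369.6 -291.9  302.9] psi 0.0541 zax [ 0. -0. -1.] w 92.9 q [-0.77  0.21  1.85  0.    1.09  0.75] F [-0.2 -2.   0.8]
```

Request:
play_rows(
  moves=[3,-44,0,0,0,0,93,3,-44,0,0,0,0,93,3,-44,0,0,0,0,93,3,-44,0,0,0,0,93,3,-44,0,0,0,0,93,3,-44,0,0,0,0,93,3,-44,0,0,0,0,93,3,-44,0,0,0,0,93],
)

```text
time: 3.4
ee_pos: [374.7, 59.6, 303.0]
orientation: [3.141, 0.075, 0.001]
force: [1.0, -1.4, 0.2]
width: 93.2
grasp_force: 0.0
```

```bash
python3 - <<'E'
from h import *
pose()
im,K,V=cam("wrist");cv2.imwrite("pics/w2.png",im)
for n,z in [("tall_prop_1",55),("short_prop",30),("bowl",36),("beaker",64)]:
    for s in r.silhouettes("wrist",n)[:2]: print(n,round(s["score"],2),rect(s["region"],K,V,z),s["region"].sum())
    print(n,[(np.round(k["at"],0).tolist(),round(k["score"],2)) for k in r.tip_of("wrist",n)])
E
```

```text
t 3.4 tcp [374.7  59.6 303. ] psi 0.0475 zax [ 0.001 -0.    -1.   ] w 93.2 q [ 0.03  0.03  2.05 -0.    1.06  1.56] F [ 1.  -1.4  0.2]
tall_prop_1 0.94 (495.3, 134.5, array([43.5, 40.4]), 17.4) 1800
tall_prop_1 0.82 (426.6, 64.0, array([35.7, 36.2]), 21.0) 1028
tall_prop_1 [([502.0, 140.0, -2.0], 0.93), ([426.0, 60.0, -0.0], 0.63)]
short_prop 0.75 (421.1, 203.5, array([41.9, 41.1]), 62.1) 1272
short_prop [([422.0, 206.0, 2.0], 0.89)]
bowl 0.84 (475.9, -1.2, array([66.4, 67.9]), 29.2) 3461
bowl [([475.0, -4.0, 4.0], 0.75)]
beaker 0.72 (429.5, -65.9, array([56.3, 69.5]), 12.3) 3188
beaker [([433.0, -73.0, -1.0], 0.76)]
```

View pics/w2.png

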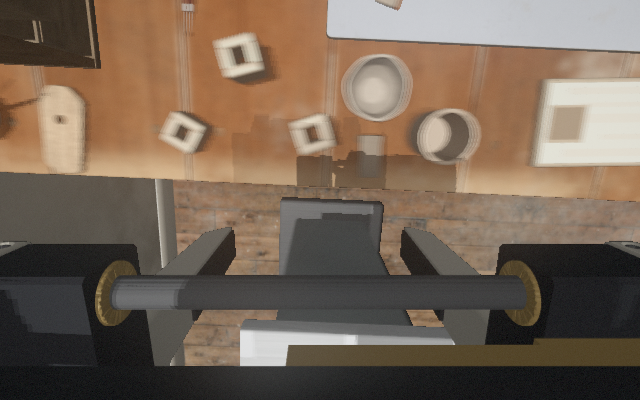

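The picture shows tall props at (239,56) and (312,133), the short prop at (184,132), the bowl at (376,87) and the beaker at (448,136). I'll fit models to the silhouettes of all cameras, with heights left free.

```bash
cat > fit.py <<'E'
from h import *
from scipy.optimize import minimize
def box(a,b):
    return lambda p:[[p[0]+c*np.cos(p[2])-d*np.sin(p[2]),p[1]+c*np.sin(p[2])+d*np.cos(p[2]),z] for c in(-a/2,a/2) for d in(-b/2,b/2) for z in(p[4],p[4]+p[3])]
def rnd(prof):
    return lambda p:[[p[0]+q*np.cos(t),p[1]+q*np.sin(t),p[4]+f*p[3]] for q,f in prof for t in np.linspace(0,6.28,25)]
M={"base_shelf":box(100,210),"deck_shelf":box(190,56),"tall_prop_1":box(36,36),"short_prop":box(36,36),
 "bowl":rnd([(24,0),(28.5,.28),(34,1)]),"beaker":rnd([(23.5,0),(27,.5),(28.5,1)])}
def render(P,K,V,sh):
    h=cv2.convexHull((proj(P,K,V)*16).astype(np.int32)); m=np.zeros((sh[0]*4,sh[1]*4),np.uint8)
    cv2.fillConvexPoly(m,(h*4+24).astype(np.int32),255,shift=4)
    return cv2.resize(m,sh[::-1],interpolation=cv2.INTER_AREA)/255.
def fit(n,p0,views,free=(0,1,2,3),h0=None,z0=0,tol=60):
    """views: list (name,K,V); returns fitted x,y,yaw,h and IoU per view"""
    ms=[]
    for c,K,V in views:
        best=None
        for s in r.silhouettes(c,n):
            g=np.argwhere(s["region"]).mean(0)[::-1]
            d=np.linalg.norm(g-proj([[p0[0],p0[1],p0[3]/2+z0]],K,V)[0])
            if d<14 and (best is None or s["score"]>best[0]): best=(s["score"],s["region"])
        if best: ms.append((c,K,V,best[1]))
    p0=np.array(list(p0)+[z0],float);sc=np.array([1,1,.05,2,1.])
    def iou(p):
        out=[]
        for c,K,V,m in ms:
            q=render(M[n](p),K,V,m.shape);i=np.minimum(q,m).sum();out.append(i/(q.sum()+m.sum()-i))
        return out
    free=list(free)
    def f(v):
        p=p0.copy();p[free]+=v*sc[free];return -np.mean(iou(p))
    s=minimize(f,np.zeros(len(free)),method="Nelder-Mead",options=dict(initial_simplex=np.r_[np.zeros((1,len(free))),4*np.eye(len(free))],xatol=.05,fatol=1e-4))
    p=p0.copy();p[free]+=s.x*sc[free]
    print(n,np.round(p[:2],1),"yaw",round(p[2],3),"h",round(p[3],1),[(m[0],round(i,3)) for m,i in zip(ms,iou(p))])
    return p
E
python3 - <<'E'
from fit import *
views=[(c,)+cam(c)[1:] for c in("scene","top","wrist")];pose()
fit("tall_prop_1",(426,63,.35,55),views)
fit("tall_prop_1",(497,136,.3,55),views)
fit("short_prop",(421,205,1.1,30),views)
fit("bowl",(476,-2,0,36),views,(0,1,3))
fit("beaker",(430,-73,0,64),views,(0,1,3))
fit("base_shelf",(454,-301,.05,12),views[:2])
fit("deck_shelf",(693,118,.02,16),views[:2])
E
```

```text
t 4.0 tcp [374.8  58.4 302.7] psi 0.0483 zax [-0. -0. -1.] w 92.9 q [ 0.03  0.03  2.05 -0.    1.06  1.55] F [-0.4 -0.1 -0.5]
tall_prop_1 [426.6  64.3] yaw 0.349 h 51.2 [('scene', np.float64(0.909)), ('top', np.float64(0.357)), ('wrist', np.float64(0.812))]
tall_prop_1 [498.3 138.1] yaw 0.295 h 51.0 [('scene', np.float64(0.928)), ('top', np.float64(0.843)), ('wrist', np.float64(0.905))]
short_prop [420.3 209.5] yaw 1.058 h 23.5 [('scene', np.float64(0.878)), ('top', np.float64(0.378)), ('wrist', np.float64(0.918))]
bowl [476.1  -1.6] yaw 0.0 h 34.8 [('scene', np.float64(0.932)), ('top', np.float64(0.871)), ('wrist', np.float64(0.96))]
beaker [430.6 -73.1] yaw 0.0 h 61.1 [('scene', np.float64(0.954)), ('top', np.float64(0.931)), ('wrist', np.float64(0.967))]
base_shelf [ 453.2 -300.8] yaw 0.057 h 4.8 [('scene', np.float64(0.979)), ('top', np.float64(0.966))]
deck_shelf [693.5 121.6] yaw 0.008 h 10.8 [('scene', np.float64(0.944)), ('top', np.float64(0.928))]
```

Request:
play_rows(
  moves=[0,0,40,0,0,-0.125,58,0,0,40,0,0,-0.125,58,35,-9.6,15,0,0,0,58,35,-9.6,15,0,0,0,58,35,-9.6,15,0,0,0,58,35,-9.6,15,0,0,0,58],
)

```text
time: 5.55
ee_pos: [498.3, 138.0, 161.8]
orientation: [3.106, 0.47, -0.001]
force: [-9.4, -29.3, 8.5]
width: 58.3
grasp_force: 0.0
```

```bash
cat > to.py <<'E'
import sys
from h import *
# usage: to.py x y z psi  (TCP target) -> turn about tool z, then shift along the turned axes
x,y,z,ps=map(float,sys.argv[1:5]); pose()
o=r.get_obs();m=R.from_rotvec(o["orientation"]).as_matrix();p0=np.arctan2(m[1,0],m[0,0]);d=np.array([x,y,z])-o["ee_pos"]
c,s=np.cos(ps),np.sin(ps)
print("turn",round(p0-ps,3),"shift",np.round([c*d[0]+s*d[1],s*d[0]-c*d[1],-d[2]],1))
E
python3 to.py 498 137.3 105 .30
```

```text
t 5.55 tcp [498.3 138.  161.8] psi 0.3002 zax [-0. -0. -1.] w 58.3 q [ 0.18  0.49  1.85 -0.    0.8   1.45] F [ -9.4 -29.3   8.5]
turn 0.0 shift [-0.4  0.6 56.8]
```

The side force of 29 N towards -y suggests the gripper's body is touching the open drawer. I'll back off at once.

Request:
play_rows(
  moves=[0,30,0,0,0,0,58,0,40,-20,0,0,0,58],
)

```text
time: 5.75
ee_pos: [517.1, 70.7, 180.2]
orientation: [-3.105, -0.474, 0.008]
force: [0.3, -0.5, 0.5]
width: 58.1
grasp_force: 0.0
```

```bash
python3 - <<'E'
from h import *
pose()
im,K,V=cam("scene");cv2.imwrite("pics/s1.png",cv2.resize(im[20:220,200:520],None,fx=2.4,fy=2.4,interpolation=cv2.INTER_CUBIC))
im,K,V=cam("wrist");cv2.imwrite("pics/w3.png",im)
E
```

```text
t 5.75 tcp [517.1  70.7 180.2] psi 0.303 zax [-0.005 -0.    -1.   ] w 58.1 q [0.05 0.47 1.83 0.   0.85 1.31] F [ 0.3 -0.5  0.5]
```

View pics/s1.png

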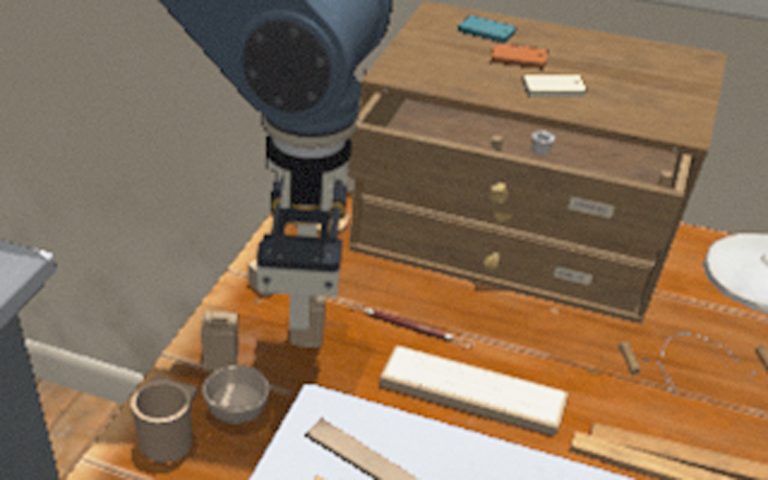

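View pics/w3.png

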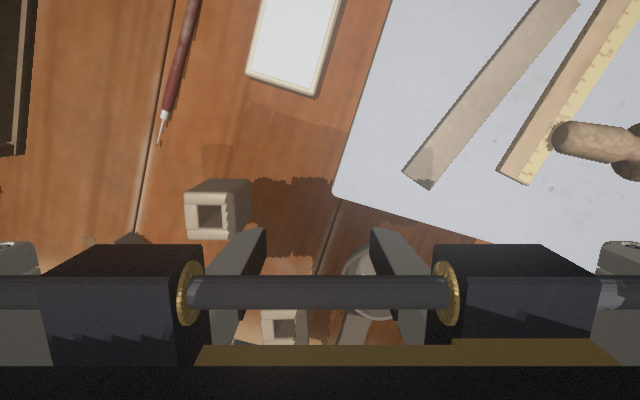

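Force is back to zero, so the contact was with the open upper drawer, seen in the scene crop at (356–690,120–220). P2 shows clearly in the wrist view at (217,208). I'll locate the drawer corner and refit P2.

```bash
python3 - <<'E'
from fit import *
vs=[(c,)+cam(c)[1:] for c in("scene","top","wrist")]
def tri(o):
    A=[];b=[]
    for (u,v),(n,K,V) in o:
        Pm=K@V[:3]
        for k,w in((0,u),(1,v)): row=w*Pm[2]-Pm[k];A.append(row[:3]);b.append(-row[3])
    return np.round(np.linalg.lstsq(np.array(A),np.array(b),rcond=None)[0])
print("cabinet foot",onz([348,123],*vs[0][1:],0), "drawer corner",tri([((348.3,70.8),vs[0]),((201,222),vs[1])]))
print("right corner",tri([((200+686/2.4,20+180/2.4),vs[0]),((204,82),vs[1])]))
fit("tall_prop_1",(498,138,.3,55),[vs[0],vs[2]])
fit("tall_prop_1",(498,138,.3,55),[vs[2]])
fit("tall_prop_1",(498,138,.3,55),[vs[2]],(0,1,2))
fit("deck_shelf",(693.5,121,.01,16),vs[:2],(0,1,2))
E
```

```text
cabinet foot [[491.25791211 320.36061703   0.        ]] drawer corner [498. 224. 217.]
right corner [821. 224. 230.]
tall_prop_1 [497.3 140.1] yaw 0.31 h 48.2 [('scene', np.float64(0.447)), ('wrist', np.float64(0.931))]
tall_prop_1 [497.5 139.6] yaw 0.301 h 50.6 [('wrist', np.float64(0.94))]
tall_prop_1 [499.3 138.6] yaw 0.322 h 55.0 [('wrist', np.float64(0.898))]
deck_shelf [693.9 119.6] yaw -0.002 h 16.0 [('scene', np.float64(0.871)), ('top', np.float64(0.846))]
```

```bash
cat > to.py <<'E'
import sys
from h import *
# usage: to.py gx gy gz psi tau [local turn done first: reports remaining turn]; grasp-point target -> tool-frame turn and shift (in the target's axes)
gx,gy,gz,ps,ta=map(float,sys.argv[1:6]); pose()
u=np.array([np.cos(ps),np.sin(ps),0]);k=np.array([0,0,1.])
z=np.sin(ta)*u-np.cos(ta)*k; x=np.cos(ta)*u+np.sin(ta)*k; T=np.c_[x,np.cross(z,x),z]
o=r.get_obs();m=R.from_rotvec(o["orientation"]).as_matrix();tcp=np.array([gx,gy,gz])-65*z
print("tcp target",np.round(tcp,1),"turn",np.round(R.from_matrix(m.T@T).as_rotvec(),3),"shift(target axes)",np.round(T.T@(tcp-o["ee_pos"]),1))
print("unit up in tool axes",np.round(T.T@k,3))
E
python3 to.py 495.1 137.9 100 .308 .3; python3 to.py 495.1 77.9 100 .308 .3
```

```text
t 6.3 tcp [517.5  70.8 182.5] psi 0.3006 zax [-0.  0. -1.] w 58.0 q [0.05 0.46 1.83 0.   0.85 1.32] F [0.3 0.1 0.5]
tcp target [476.8 132.1 162.1] turn [ 0.001  0.3   -0.007] shift(target axes) [-25.4 -70.7  13.6]
unit up in tool axes [ 0.296  0.    -0.955]
t 6.3 tcp [517.5  70.8 182.5] psi 0.3006 zax [-0.  0. -1.] w 58.0 q [0.05 0.46 1.83 0.   0.85 1.32] F [0.3 0.1 0.5]
tcp target [476.8  72.1 162.1] turn [ 0.001  0.3   -0.007] shift(target axes) [-42.8 -13.6   8.2]
unit up in tool axes [ 0.296  0.    -0.955]
```

Request:
play_rows(
  moves=[0,0,0,0,0.1,0,58,0,0,0,0,0.1,0,58,0,0,0,0,0.1,-0.007,58,-21.4,-6.8,4.1,0,0,0,58,-21.4,-6.8,4.1,0,0,0,58,8.7,-28.5,2.7,0,0,0,58,8.7,-28.5,2.7,0,0,0,58,0,0,0,0,0,0,58],
)

```text
time: 7.1
ee_pos: [476.9, 133.8, 162.2]
orientation: [-3.026, -0.472, -0.458]
force: [-0.9, -0.0, -0.8]
width: 58.0
grasp_force: 0.0
```

```bash
python3 to.py 495.1 137.9 38 .308 .3
```

```text
t 7.1 tcp [476.9 133.8 162.2] psi 0.3099 zax [ 0.282  0.089 -0.955] w 58.0 q [0.16 0.39 2.05 0.11 0.4  1.33] F [-0.9 -0.  -0.8]
tcp target [476.8 132.1 100.1] turn [ 0.001 -0.     0.002] shift(target axes) [-19.    1.6  59.1]
unit up in tool axes [ 0.296  0.    -0.955]
```

Request:
play_rows(
  moves=[-6.3,0.5,19.7,0,0,0,58,-6.3,0.5,19.7,0,0,0,58,-6.3,0.5,19.7,0,0,0,58,0,0,0,0,0,0,58,0,0,0,0,0,0,30,0,0,0,0,0,0,30,0,0,0,0,0,0,30,0,0,0,0,0,0,30],
)

```text
time: 7.9
ee_pos: [477.5, 129.8, 100.9]
orientation: [-3.027, -0.468, -0.46]
force: [-1.5, -0.6, 8.0]
width: 35.7
grasp_force: 30.0
```

Request:
play_rows(
  moves=[5,0,-16,0,0,0,30,12.3,0,-39.8,0,0,0,30,12.3,0,-39.7,0,0,0,30,-11.6,38.1,-3.6,0,0,0,30,-11.6,38.1,-3.6,0,0,0,30,0,0,0,-0.0375,0,0.121,30,0,0,0,-0.0375,0,0.121,30,0,0,0,0,0,0,30],
)

```text
time: 8.7
ee_pos: [476.8, 49.8, 200.5]
orientation: [-3.099, -0.078, -0.47]
force: [0.6, 0.3, -0.5]
width: 36.0
grasp_force: 30.0
```

```bash
python3 to.py 454.6 -376.2 110 .055 .3
```

```text
t 8.7 tcp [476.8  49.8 200.5] psi 0.0503 zax [ 0.296  0.013 -0.955] w 36.0 q [0.   0.29 2.07 0.03 0.48 1.5 ] F [ 0.6  0.3 -0.5]
tcp target [ 435.4 -377.3  172.1] turn [ 0.003 -0.001 -0.005] shift(target axes) [-70.3 424.2   7.9]
unit up in tool axes [ 0.296 -0.    -0.955]
```

Request:
play_rows(
  moves=[-7,42.4,0,0,0,0,30,-7,42.4,0,0,0,0,30,-7,42.4,0,0,0,0,30,-7,42.4,0,0,0,0,30,-7,42.4,0,0,0,0,30,-7,42.4,0,0,0,0,30,-7,42.4,0,0,0,0,30,-7,42.4,0,0,0,0,30],
)

```text
time: 9.5
ee_pos: [441.3, -293.2, 184.4]
orientation: [-3.098, -0.093, -0.472]
force: [0.8, 0.2, -1.6]
width: 36.2
grasp_force: 30.0
```

Request:
play_rows(
  moves=[-7,42.4,0,0,0,0,30,-7,42.4,8,0,0,0,30,0,0,0,0,0,0,30,0,0,0,0,0,0,30],
)

```text
time: 9.9
ee_pos: [434.9, -377.1, 172.2]
orientation: [-3.098, -0.088, -0.47]
force: [0.1, -0.3, -0.9]
width: 35.5
grasp_force: 30.0
```

```bash
python3 - <<'E'
from fit import *
vs=[(c,)+cam(c)[1:] for c in("wrist","scene","top")];pose()
p=r.get_obs()
fit("base_shelf",(453.5,-301,.055,12),vs[1:],(0,1,2))
fit("tall_prop_1",(457.6,-376,.055,55),vs,(0,1,2),z0=71)
im=cam("wrist")[0];cv2.imwrite("pics/w4.png",im)
E
python3 to.py 454.6 -376.2 52 .055 .3
```

```text
t 10.05 tcp [ 435.4 -375.8  172.8] psi 0.0571 zax [ 0.296  0.015 -0.955] w 36.2 q [-0.87  0.51  1.8   0.39  0.68  0.36] F [-0.2 -0.4 -1.9]
base_shelf [ 454.9 -302.5] yaw 0.074 h 12.0 [('scene', np.float64(0.875)), ('top', np.float64(0.728))]
tall_prop_1 [ 459.7 -375.2] yaw 0.054 h 55.0 [('wrist', np.float64(0.655)), ('scene', np.float64(0.733)), ('top', np.float64(0.188))]
t 10.35 tcp [ 435.3 -376.6  172.8] psi 0.0549 zax [ 0.296  0.014 -0.955] w 36.2 q [-0.87  0.51  1.8   0.38  0.68  0.36] F [ 0.9  0.8 -1.9]
tcp target [ 435.4 -377.3  114.1] turn [ 0.002 -0.001 -0.   ] shift(target axes) [-17.3   0.7  56.1]
unit up in tool axes [ 0.296 -0.    -0.955]
```

View pics/w4.png

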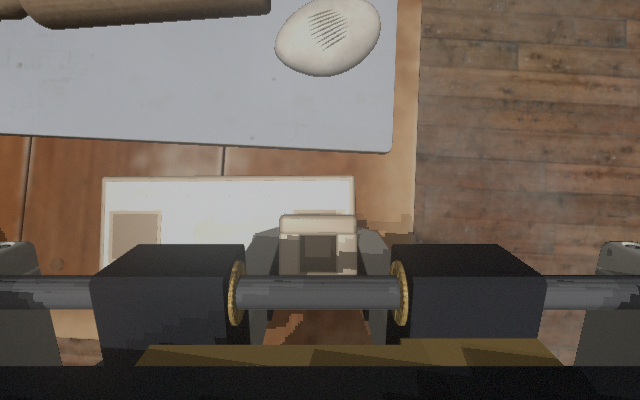

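The picture shows the prop held (top face rows 233–275), the shelf's far edge running from (103,178) to (354,177), and the S+ square with far corners (110,212) and (161,211). I'll use these.

```bash
python3 - <<'E'
from fit import *
im,K,V=cam("wrist")
c=onz([[103,178],[354,177]],K,V,12);print("far corners",np.round(c[:,:2],1))
print("sq far corners",np.round(onz([[110,212],[161,211]],K,V,12)[:,:2],1))
a=.055
for C in [(453.5,-301.1)]:
    for q in [(50,105),(50,-105),(21,96),(21,54)]: print(q,np.round([C[0]+q[0]*np.cos(a)-q[1]*np.sin(a),C[1]+q[0]*np.sin(a)+q[1]*np.cos(a)],1))
o=r.get_obs();m=R.from_rotvec(o["orientation"]).as_matrix();G=o["ee_pos"]+65*m[:,2];print("G",np.round(G,1))
# top face far edge and hole of the held prop: top z = G z +16.2
print("prop top far edge, hole",np.round(onz([[281,234],[355,233],[318,249.5]],K,V,G[2]+16.2)[:,:2],1))
E
```

```text
far corners [[ 496.6 -196. ]
 [ 508.5 -402.4]]
sq far corners [[ 469.1 -204.2]
 [ 472.1 -245.8]]
(50, 105) [ 497.7 -193.5]
(50, -105) [ 509.2 -403.2]
(21, 96) [ 469.2 -204.1]
(21, 54) [ 471.5 -246. ]
G [ 454.5 -375.8  110.7]
prop top far edge, hole [[ 465.7 -357.7]
 [ 468.  -391.3]
 [ 459.6 -374.8]]
```

Request:
play_rows(
  moves=[-6,0.2,18.5,0,0,0,30,-6,0.2,18.5,0,0,0,30,-4.5,0.1,13.9,0,0,0,30,-1.5,0,4.6,0,0,0,30,-0.4,0,1,0,0,0,30,0,0,0,0,0,0,30],
)

```text
time: 11.0
ee_pos: [434.5, -377.8, 113.5]
orientation: [-3.099, -0.083, -0.47]
force: [-0.2, 0.8, -0.9]
width: 35.9
grasp_force: 30.0
```

```bash
python3 to.py 453.7 -376.2 51 .055 .3
```

```text
t 11.0 tcp [ 434.5 -377.8  113.5] psi 0.054 zax [ 0.296  0.014 -0.955] w 35.9 q [-0.88  0.61  1.82  0.45  0.57  0.27] F [-0.2  0.8 -0.9]
tcp target [ 434.5 -377.3  113.1] turn [ 0.003 -0.001 -0.001] shift(target axes) [-0.  -0.5  0.4]
unit up in tool axes [ 0.296 -0.    -0.955]
```

Request:
play_rows(
  moves=[-0.2,0,0.7,0,0,0,30,0,0,0,0,0,0,40,0,0,0,0,0,0,54,0,0,0,0,0,0,54,10,0,-32,0,0,0,54,14,0,-45,0,0,0,54,14,0,-45,0,-0.1,0,54,0,0,0,0,-0.1,0,54],
)

```text
time: 11.8
ee_pos: [435.4, -379.3, 247.0]
orientation: [3.128, 0.081, 0.161]
force: [0.4, 0.1, -0.6]
width: 54.1
grasp_force: 0.0
```

```bash
python3 - <<'E'
from fit import *
vs=[(c,)+cam(c)[1:] for c in("wrist","scene","top")]
fit("tall_prop_1",(457.6,-376,.055,55),vs[:2],(0,1,2),z0=12)
cv2.imwrite("pics/w5.png",cam("wrist")[0])
E
python3 to.py 426.6 63.8 120 .345 0
```

```text
tall_prop_1 [ 457.2 -376.2] yaw 0.032 h 55.0 [('wrist', np.float64(0.864)), ('scene', np.float64(0.891))]
t 12.1 tcp [ 434.  -377.   238.9] psi 0.0531 zax [ 0.101  0.006 -0.995] w 54.4 q [-0.82  0.45  1.69  0.1   0.95  0.64] F [ 0.4 -0.4 -0.6]
tcp target [426.6  63.8 185. ] turn [ 0.014 -0.1   -0.292] shift(target axes) [ 142.2 -417.3   53.9]
unit up in tool axes [ 0.  0. -1.]
```

View pics/w5.png

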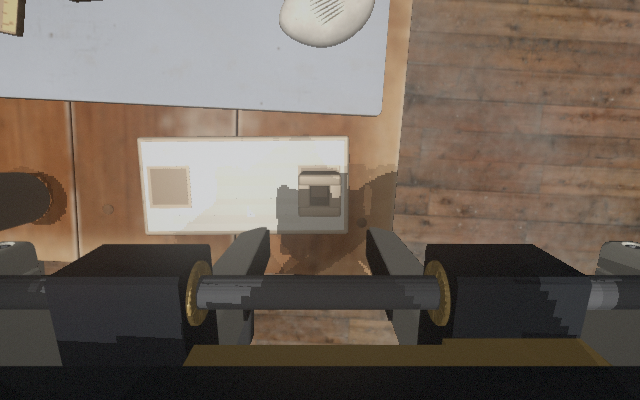

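The prop stands on the right square (picture (320,194)). Now P1.

Request:
play_rows(
  moves=[0,0,0,0,-0.1,0,54,0,0,0,0,0,-0.146,54,0,0,0,0,0,-0.146,54,14.2,-41.7,5,0,0,0,54,14.2,-41.7,5,0,0,0,54,14.2,-41.7,5,0,0,0,54,14.2,-41.7,5,0,0,0,54,14.2,-41.7,5,0,0,0,54],
)

```text
time: 12.9
ee_pos: [429.8, -155.6, 213.9]
orientation: [3.095, 0.538, 0.001]
force: [1.7, 0.5, 0.8]
width: 53.8
grasp_force: 0.0
```

Request:
play_rows(
  moves=[14.2,-41.7,5,0,0,0,54,14.2,-41.7,5,0,0,0,54,14.2,-41.7,5,0,0,0,54,14.2,-41.7,5,0,0,0,54,0,0,0,0,0,0,54],
)

```text
time: 13.4
ee_pos: [426.4, 22.5, 193.3]
orientation: [-3.093, -0.546, 0.002]
force: [0.9, -1.0, -0.2]
width: 54.0
grasp_force: 0.0
```

```bash
python3 - <<'E'
from fit import *
vs=[(c,)+cam(c)[1:] for c in("wrist","scene","top")]
fit("tall_prop_1",(426.6,63.8,.345,55),vs,(0,1,2))
E
python3 to.py 426.6 63.8 39 .345 0
```

```text
tall_prop_1 [426.7  63.7] yaw 0.344 h 55.0 [('wrist', np.float64(0.931)), ('scene', np.float64(0.895))]
t 13.7 tcp [427.8  17.8 194.5] psi 0.3432 zax [ 0.001 -0.002 -1.   ] w 54.2 q [-0.07  0.3   2.05 -0.    0.79  1.16] F [ 0.1  0.5 -0.8]
tcp target [426.6  63.8 104. ] turn [ 0.002 -0.    -0.002] shift(target axes) [ 14.4 -43.7  90.5]
unit up in tool axes [ 0.  0. -1.]
```

Request:
play_rows(
  moves=[7.2,-21.9,0,0,0,0,54,7.2,-21.8,0,0,0,0,54,0,0,30,0,0,0,54,0,0,30,0,0,0,54,0,0,30,0,0,0,54,0,0,0,0,0,0,30,0,0,0,0,0,0,30,0,0,0,0,0,0,30],
)

```text
time: 14.5
ee_pos: [427.3, 64.4, 105.8]
orientation: [3.093, 0.538, 0.003]
force: [-0.2, 0.6, -1.2]
width: 35.7
grasp_force: 30.0
```

Request:
play_rows(
  moves=[0,0,0,0,0,0,30,0,0,-20,0,0,0,30,0,0,-35,0,0,0,30,0,0,-45,0,0,0.143,30,0,0,0,0,0,0.143,30,0,0,0,0,0,0,30],
)

```text
time: 15.1
ee_pos: [426.9, 64.9, 206.2]
orientation: [3.139, 0.09, 0.006]
force: [1.1, 0.8, -1.8]
width: 36.1
grasp_force: 30.0
```

```bash
python3 to.py 449.4 -226.2 90 .055 0
```

```text
t 15.1 tcp [426.9  64.9 206.2] psi 0.0571 zax [ 0.004 -0.002 -1.   ] w 36.1 q [ 0.04  0.28  2.04 -0.    0.82  1.56] F [ 1.1  0.8 -1.8]
tcp target [ 449.4 -226.2  155. ] turn [ 0.002 -0.004  0.002] shift(target axes) [  6.5 291.9  51.2]
unit up in tool axes [ 0.  0. -1.]
```

Request:
play_rows(
  moves=[0.9,41.7,0,0,0,0,30,0.9,41.7,0,0,0,0,30,0.9,41.7,0,0,0,0,30,0.9,41.7,0,0,0,0,30,0.9,41.7,0,0,0,0,30,0.9,41.7,17,0,0,0,30,0.9,41.7,17,0,0,0,30,0,0,17,0,0,0,30],
)

```text
time: 15.9
ee_pos: [450.1, -230.0, 153.0]
orientation: [3.137, 0.095, 0.002]
force: [-0.4, 1.9, -0.4]
width: 35.8
grasp_force: 30.0
```

```bash
python3 to.py 449.4 -226.2 52.5 .055 0;  python3 - <<'E'
from h import *
im,K,V=cam("wrist");cv2.imwrite("pics/w6.png",im)
E
```

```text
t 15.9 tcp [ 450.1 -230.   153. ] psi 0.0606 zax [ 0.001 -0.003 -1.   ] w 35.8 q [-0.56  0.49  1.89 -0.    0.77  0.95] F [-0.4  1.9 -0.4]
tcp target [ 449.4 -226.2  117.5] turn [ 0.003 -0.001  0.006] shift(target axes) [-0.5 -3.9 35.5]
unit up in tool axes [ 0.  0. -1.]
```

View pics/w6.png

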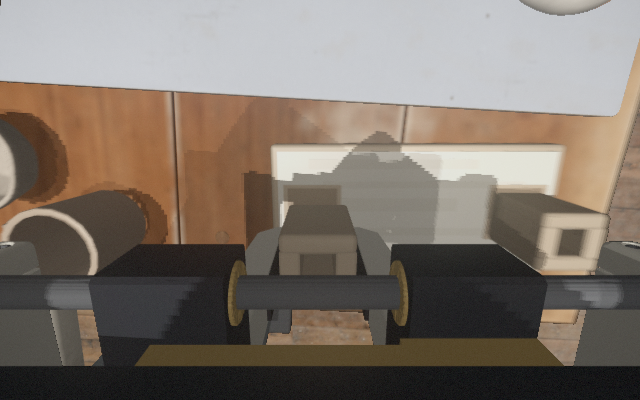

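The picture shows the held prop with its top's far edge at row 235 (columns 281–355), the square's far corners at (284,185) and (341,185), and the placed prop at right. I'll compute the held prop's place from these.

```bash
python3 - <<'E'
from h import *
im,K,V=cam("wrist");pose();o=r.get_obs()
print(np.round(onz([[281,235],[355,235]],K,V,o["ee_pos"][2]-65+14.5),1), "bottom far edge",)
print("sq",np.round(onz([[284,185],[341,185]],K,V,12),1))
E
python3 to.py 449.4 -226.2 52.5 .055 0
```

```text
t 16.0 tcp [ 448.7 -226.3  151.6] psi 0.0614 zax [-0.004  0.001 -1.   ] w 35.8 q [-0.56  0.49  1.89 -0.    0.77  0.95] F [-1.   0.5 -1.2]
[[ 464.8 -209.5  101.1]
 [ 466.7 -242.2  101.1]] bottom far edge
sq [[ 468.3 -201.6   12. ]
 [ 470.7 -242.1   12. ]]
t 16.0 tcp [ 448.7 -226.3  151.6] psi 0.0614 zax [-0.004  0.001 -1.   ] w 35.8 q [-0.56  0.49  1.89 -0.    0.77  0.95] F [-1.   0.5 -1.2]
tcp target [ 449.4 -226.2  117.5] turn [-0.001  0.004  0.006] shift(target axes) [ 0.7 -0.  34.1]
unit up in tool axes [ 0.  0. -1.]
```

Request:
play_rows(
  moves=[0.7,0,15,0,0,0.006,30,0,0,12,0,0,0,30,0,0,5.5,0,0,0,30,0,0,1.5,0,0,0,30,0,0,0,0,0,0,30],
)

```text
time: 16.5
ee_pos: [450.9, -226.0, 120.2]
orientation: [3.139, 0.085, 0.001]
force: [-0.0, 0.3, -0.9]
width: 35.7
grasp_force: 30.0
```

```bash
python3 to.py 449.4 -226.2 52.5 .055 0
```

```text
t 16.5 tcp [ 450.9 -226.   120.2] psi 0.0542 zax [ 0.001 -0.002 -1.   ] w 35.7 q [-0.56  0.54  1.9  -0.    0.7   0.96] F [-0.   0.3 -0.9]
tcp target [ 449.4 -226.2  117.5] turn [ 0.002 -0.    -0.001] shift(target axes) [-1.5  0.1  2.7]
unit up in tool axes [ 0.  0. -1.]
```

Request:
play_rows(
  moves=[-0.7,0,1.5,0,0,0,30,0,0,0,0,0,0,30],
)

```text
time: 16.7
ee_pos: [450.2, -226.2, 118.7]
orientation: [3.138, 0.084, 0.001]
force: [-0.0, 0.4, -0.6]
width: 35.5
grasp_force: 30.0
```

```bash
python3 to.py 449.4 -226.2 52.5 .055 0
```

```text
t 16.7 tcp [ 450.2 -226.2  118.7] psi 0.0535 zax [ 0.001 -0.002 -1.   ] w 35.5 q [-0.56  0.55  1.9  -0.    0.69  0.96] F [-0.   0.4 -0.6]
tcp target [ 449.4 -226.2  117.5] turn [ 0.002 -0.001 -0.002] shift(target axes) [-0.8 -0.1  1.2]
unit up in tool axes [ 0.  0. -1.]
```

Request:
play_rows(
  moves=[-0.4,0,1.2,0,0,0,30,0,0,0,0,0,0,40,0,0,0,0,0,0,54,0,0,0,0,0,0,54,0,0,-30,0,0,0,54,0,0,-45,0,0,0,80,0,0,-45,0,0,0,90,0,0,0,0,0,0,90],
)

```text
time: 17.5
ee_pos: [451.4, -227.0, 242.5]
orientation: [3.134, 0.084, 0.013]
force: [0.4, 0.4, -0.5]
width: 73.5
grasp_force: 0.0
```

```bash
python3 - <<'E'
from fit import *
vs=[(c,)+cam(c)[1:] for c in("wrist","scene","top")];pose()
fit("tall_prop_1",(457.6,-376,.055,55),vs,(0,1,2),z0=12)
fit("tall_prop_1",(449.4,-226.2,.055,55),vs,(0,1,2),z0=12)
fit("base_shelf",(453.5,-301,.055,12),vs,(0,1,2))
fit("bowl",(476,-2,0,36),vs,(0,1))
cv2.imwrite("pics/s2.png",cam("wrist")[0])
E
```

```text
t 17.65 tcp [ 449.3 -225.8  236.6] psi 0.0532 zax [-0.    -0.001 -1.   ] w 85.6 q [-0.56  0.35  1.84 -0.    0.95  0.96] F [ 0.1  0.3 -0.7]
tall_prop_1 [ 457.1 -376.9] yaw -0.027 h 55.0 [('wrist', np.float64(0.928)), ('scene', np.float64(0.93))]
tall_prop_1 [ 450.2 -227.8] yaw 0.175 h 55.0 [('scene', np.float64(0.912))]
base_shelf [ 455.1 -300.7] yaw 0.055 h 12.0 [('wrist', np.float64(0.77)), ('scene', np.float64(0.711))]
bowl [476.4  -2.7] yaw 0.0 h 36.0 [('wrist', np.float64(0.922)), ('scene', np.float64(0.885)), ('top', np.float64(0.886))]
```

View pics/s2.png

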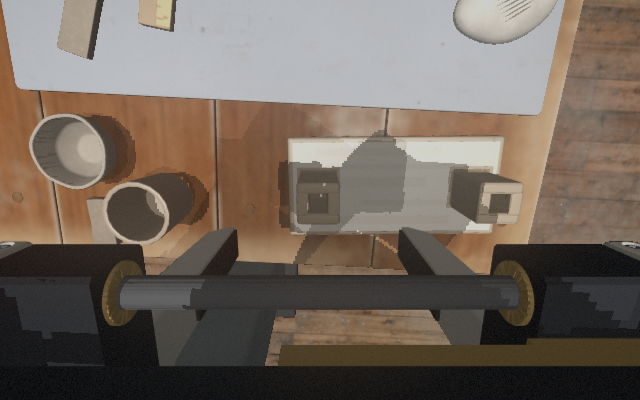

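Both props stand upright on their squares (picture (319,200) and (486,198)). The bowl at (75,150) and beaker at (150,205) are unmoved. Next the bowl.

Request:
play_rows(
  moves=[0,0,0,0,0,-0.143,90,0,0,0,0,0,-0.143,90,0,0,0,0,0,-0.143,90,0,0,0,0,0,-0.143,90,0,0,0,0,0,-0.143,90,0,0,0,0,0,-0.143,90,0,0,0,0,0,-0.143,90,0,0,0,0,0,-0.143,90],
)

```text
time: 19.1
ee_pos: [449.7, -226.0, 237.3]
orientation: [2.589, 1.777, -0.001]
force: [0.3, 0.4, 0.1]
width: 90.5
grasp_force: 0.0
```

Request:
play_rows(
  moves=[0,0,0,0,0,-0.143,90,0,0,0,0,0,-0.143,90,0,0,0,0,0,-0.143,90,44.3,7.8,0,0,0,0,90,44.3,7.8,0,0,0,0,90,44.3,7.8,0,0,0,0,90,44.3,7.8,0,0,0,0,90,44.3,7.8,0,0,0,0,90],
)

```text
time: 19.9
ee_pos: [476.3, -1.0, 237.1]
orientation: [2.158, 2.28, -0.001]
force: [0.3, -0.8, -1.1]
width: 90.0
grasp_force: 0.0
```

```bash
python3 to.py 476.2 -2.3 30 1.626 0
```

```text
t 19.9 tcp [476.3  -1.  237.1] psi 1.626 zax [ 0.001 -0.002 -1.   ] w 90.0 q [-0.1   0.3   1.9  -0.    0.93 -0.15] F [ 0.3 -0.8 -1.1]
tcp target [476.2  -2.3  95. ] turn [0.001 0.002 0.   ] shift(target axes) [ -1.3  -0.2 142.1]
unit up in tool axes [ 0.  0. -1.]
```

Request:
play_rows(
  moves=[-0.6,0,40,0,0,0,90,-0.6,0,40,0,0,0,90,0,0,40,0,0,0,90,0,0,22,0,0,0,90,0,0,0,0,0,0,76,0,0,0,0,0,0,60,0,0,0,0,0,0,55,0,0,0,0,0,0,55],
)

```text
time: 20.7
ee_pos: [476.5, -4.2, 95.1]
orientation: [2.158, 2.281, -0.001]
force: [0.5, -0.5, -0.6]
width: 65.4
grasp_force: 30.0
```

Request:
play_rows(
  moves=[0,0,0,0,0,0,55,0,0,-20,0,0,0,55,0,0,-40,0,0,0,55,0,0,0,0,0,0,55],
)

```text
time: 21.1
ee_pos: [478.1, -4.2, 158.6]
orientation: [2.154, 2.277, 0.005]
force: [0.3, 0.5, -1.6]
width: 65.5
grasp_force: 30.0
```

```bash
python3 to.py 453.5 -301.1 105 1.626 0; python3 - <<'E'
from fit import *
vs=[(c,)+cam(c)[1:] for c in("scene","top")];pose()
im=cam("scene")[0];cv2.imwrite("pics/s3.png",cv2.resize(im[100:300,160:480],None,fx=2.4,fy=2.4,interpolation=cv2.INTER_CUBIC))
E
```

```text
t 21.1 tcp [478.1  -4.2 158.6] psi 1.6262 zax [ 0.007 -0.002 -1.   ] w 65.5 q [-0.11  0.44  1.96 -0.    0.74 -0.16] F [ 0.3  0.5 -1.6]
tcp target [ 453.5 -301.1  170. ] turn [0.007 0.003 0.   ] shift(target axes) [-295.1  -41.   -11.4]
unit up in tool axes [ 0.  0. -1.]
t 21.2 tcp [476.6  -4.1 155.4] psi 1.6262 zax [ 0.002 -0.002 -1.   ] w 65.3 q [-0.11  0.44  1.96 -0.    0.74 -0.16] F [ 0.7 -0.1 -0.6]
```

View pics/s3.png

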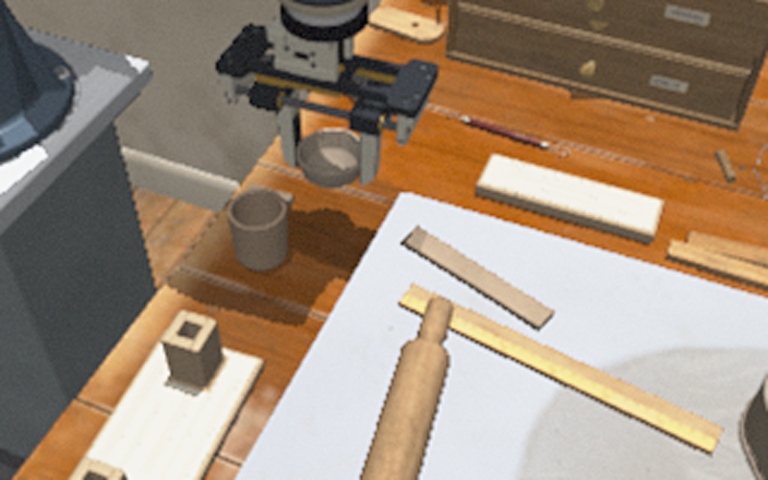

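The picture shows the bowl held upright; the beaker and placed props are undisturbed.

Request:
play_rows(
  moves=[0,0,-40,0,0,0,55,-37,-4.9,0,0,0,0,55,-37,-4.9,0,0,0,0,55,-37,-4.9,0,0,0,0,55,-37,-4.9,0,0,0,0,55,-37,-4.9,0,0,0,0,55,-37,-4.9,0,0,0,0,55,-37,-4.9,0,0,0,0,55],
)

```text
time: 22.05
ee_pos: [455.7, -265.8, 193.9]
orientation: [-2.159, -2.281, 0.002]
force: [0.5, 0.0, -1.1]
width: 64.9
grasp_force: 30.0
```

Request:
play_rows(
  moves=[-37,-4.9,0,0,0,0,55,0,0,0,0,0,0,55,0,0,0,0,0,0,55],
)

```text
time: 22.35
ee_pos: [453.0, -301.7, 193.9]
orientation: [-2.16, -2.28, 0.002]
force: [0.8, 0.4, -0.2]
width: 65.2
grasp_force: 30.0
```

```bash
python3 to.py 453.5 -302.3 44 1.626 0; python3 - <<'E'
from fit import *
vs=[(c,)+cam(c)[1:] for c in("scene","top")];pose()
fit("bowl",(453.5,-301.1,0,36),vs,(0,1),z0=100)
E
```

```text
t 22.35 tcp [ 453.  -301.7  193.9] psi 1.6248 zax [-0.001 -0.    -1.   ] w 65.2 q [-0.67  0.48  1.76 -0.    0.9  -0.73] F [ 0.8  0.4 -0.2]
tcp target [ 453.5 -302.3  109. ] turn [-0.001 -0.    -0.001] shift(target axes) [-0.6  0.4 84.9]
unit up in tool axes [ 0.  0. -1.]
t 22.45 tcp [ 453.5 -300.7  194.5] psi 1.6267 zax [-0.001 -0.    -1.   ] w 65.0 q [-0.67  0.48  1.76 -0.    0.9  -0.73] F [ 0.2 -0.1 -0.4]
bowl [ 452.8 -301. ] yaw 0.0 h 36.0 [('scene', np.float64(0.575))]
```

Request:
play_rows(
  moves=[-0.8,0,35,0,0,0,55,0,0,30,0,0,0,55,0,0,14,0,0,0,55,0,0,5,0,0,0,55,0,0,1,0,0,0,55,0,0,0,0,0,0,55],
)

```text
time: 23.15
ee_pos: [454.3, -302.8, 111.4]
orientation: [2.157, 2.28, -0.001]
force: [0.3, 0.8, -1.0]
width: 65.2
grasp_force: 30.0
```

```bash
python3 to.py 453.5 -302.3 42.5 1.626 0
```

```text
t 23.15 tcp [ 454.3 -302.8  111.4] psi 1.6265 zax [ 0.002 -0.003 -1.   ] w 65.2 q [-0.67  0.61  1.79 -0.    0.73 -0.73] F [ 0.3  0.8 -1. ]
tcp target [ 453.5 -302.3  107.5] turn [0.002 0.003 0.   ] shift(target axes) [ 0.6 -0.7  3.9]
unit up in tool axes [ 0.  0. -1.]
```

Request:
play_rows(
  moves=[0,-0.3,2.5,0,0,0,55,0,0,0.8,0,0,0,55,0,0,0,0,0,0,55],
)

```text
time: 23.45
ee_pos: [453.5, -302.7, 107.4]
orientation: [2.158, 2.281, -0.001]
force: [0.6, -0.4, -1.2]
width: 65.3
grasp_force: 30.0
```

```bash
python3 to.py 453.5 -302.3 42.5 1.626 0
```

```text
t 23.45 tcp [ 453.5 -302.7  107.4] psi 1.6262 zax [ 0.001 -0.002 -1.   ] w 65.3 q [-0.67  0.62  1.8  -0.    0.72 -0.73] F [ 0.6 -0.4 -1.2]
tcp target [ 453.5 -302.3  107.5] turn [0.001 0.002 0.   ] shift(target axes) [ 0.4 -0.  -0.1]
unit up in tool axes [ 0.  0. -1.]
```

Request:
play_rows(
  moves=[0,0,0,0,0,0,72,0,0,0,0,0,0,86,0,0,0,0,0,0,86,0,0,-30,0,0,0,86,0,0,-40,0,0,0,86,0,0,-40,0,0,0.147,86,0,0,-20,0,0,0.147,80,0,0,0,0,0,0.147,76],
)

```text
time: 24.25
ee_pos: [454.3, -303.1, 240.5]
orientation: [2.605, 1.743, 0.002]
force: [-0.0, -0.3, -0.6]
width: 77.6
grasp_force: 0.0
```

Request:
play_rows(
  moves=[0,0,0,0,0,0.147,76,0,0,0,0,0,0.147,76,0,0,0,0,0,0.147,76,0,0,0,0,0,0.147,76,0,0,0,0,0,0.147,76,0,0,0,0,0,0.147,76,0,0,0,0,0,0.147,76,0,0,0,0,0,0.147,76],
)

```text
time: 25.05
ee_pos: [453.4, -302.4, 237.2]
orientation: [3.14, 0.005, 0.001]
force: [-0.3, -0.7, 0.0]
width: 75.9
grasp_force: 0.0
```

```bash
python3 - <<'E'
from fit import *
vs=[(c,)+cam(c)[1:] for c in("wrist","scene","top")]
fit("bowl",(453.5,-301.1,0,36),vs,(0,1),z0=12)
fit("tall_prop_1",(457.6,-376,.055,55),vs,(0,1,2),z0=12)
E
python3 to.py 600 60 235 .0 0
```

```text
bowl [ 453.8 -300.5] yaw 0.0 h 36.0 [('wrist', np.float64(0.966)), ('scene', np.float64(0.896))]
tall_prop_1 [ 457.4 -376.5] yaw 0.018 h 55.0 [('wrist', np.float64(0.939)), ('scene', np.float64(0.92))]
t 25.5 tcp [ 453.4 -302.4  237.2] psi 0.0108 zax [ 0.001 -0.002 -1.   ] w 75.7 q [-0.67  0.42  1.73 -0.    0.99  0.89] F [-0.6 -0.5  0.1]
tcp target [600.  60. 300.] turn [ 0.002 -0.001  0.011] shift(target axes) [ 146.6 -362.4  -62.8]
unit up in tool axes [ 0.  0. -1.]
```

Request:
play_rows(
  moves=[18.3,-45.3,0,0,0,0.011,76,18.3,-45.3,-8,0,0,0,76,18.3,-45.3,-8,0,0,0,76,18.3,-45.3,-8,0,0,0,76,18.3,-45.3,-8,0,0,0,76,18.3,-45.3,-8,0,0,0,76,18.3,-40,-8,0,0,0,76,0,0,0,0,0,0,76],
)

```text
time: 26.3
ee_pos: [583.1, 13.6, 285.6]
orientation: [3.14, 0.006, 0.005]
force: [0.3, -0.5, 0.4]
width: 76.1
grasp_force: 0.0
```

```bash
python3 - <<'E'
from fit import *
vs=[(c,)+cam(c)[1:] for c in("wrist","scene","top")];pose()
cv2.imwrite("pics/w7.png",cam("wrist")[0])
fit("deck_shelf",(693.5,120,.0,16),vs,(0,1,2))
fit("deck_shelf",(693.5,120,.0,16),vs[:1],(0,1,2))
fit("deck_shelf",(693.5,120,.0,16),vs[:2])
E
```

```text
t 26.45 tcp [581.2   9.2 284.3] psi -0.0008 zax [-0.    -0.002 -1.   ] w 76.1 q [-0.06  0.43  1.59 -0.    1.13  1.51] F [ 0.4  0.  -0.8]
deck_shelf [695.5 126.6] yaw 0.009 h 16.0 [('wrist', np.float64(0.969)), ('scene', np.float64(0.807))]
deck_shelf [696.7 127.3] yaw 0.013 h 16.0 [('wrist', np.float64(0.98))]
deck_shelf [695.1 127.6] yaw 0.011 h 7.7 [('wrist', np.float64(0.948)), ('scene', np.float64(0.875))]
```

View pics/w7.png

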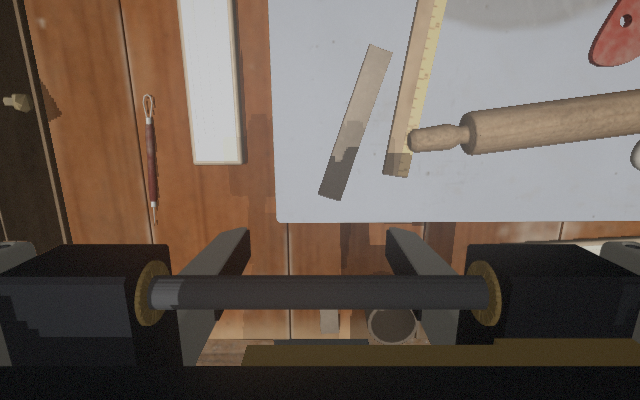

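The picture shows the narrow shelf (columns 180–243, near edge at row 163), a stylus at (150,160) and the upper drawer's knob at (15,102). The arm was still settling, so I'll fit again at rest.

```bash
python3 - <<'E'
from fit import *
vs=[(c,)+cam(c)[1:] for c in("wrist","scene","top")];pose()
im=cam("wrist")[0];cv2.imwrite("pics/w8.png",im)
fit("deck_shelf",(693.5,120,.0,16),vs[:1],(0,1,2))
fit("deck_shelf",(693.5,120,.0,16),vs[:2],(0,1,2))
def tri(o):
    A=[];b=[]
    for (u,v),(n,K,V) in o:
        Pm=K@V[:3]
        for k,w in((0,u),(1,v)): row=w*Pm[2]-Pm[k];A.append(row[:3]);b.append(-row[3])
    return np.round(np.linalg.lstsq(np.array(A),np.array(b),rcond=None)[0])
print("knob tip",tri([((30,102),vs[0]),((408.3,100),vs[1])]),tri([((408.3,100),vs[1]),((206,151),vs[2])]))
K,V=vs[0][1:]
e=onz([[195,163],[241,163]],K,V,16);print(np.round(e,1))
E
```

```text
t 26.95 tcp [581.5   9.2 284.6] psi -0.0022 zax [ 0.001 -0.002 -1.   ] w 76.0 q [-0.06  0.43  1.59 -0.    1.13  1.51] F [-0.1 -0.8 -0.3]
deck_shelf [694.1 121. ] yaw 0.01 h 16.0 [('wrist', np.float64(0.96))]
deck_shelf [694.1 121. ] yaw 0.01 h 16.0 [('wrist', np.float64(0.96))]
knob tip [669. 129. 232.] [665. 226. 178.]
[[601.8 145.3  16. ]
 [601.6  94.1  16. ]]
```

```bash
python3 to.py 695 85 43 .01 0
```

```text
t 27.15 tcp [581.5   9.4 284.6] psi -0.0018 zax [ 0.001 -0.002 -1.   ] w 76.1 q [-0.06  0.43  1.59 -0.    1.13  1.51] F [ 0.3 -0.1 -0.2]
tcp target [695.  85. 108.] turn [ 0.002 -0.001 -0.012] shift(target axes) [114.2 -74.4 176.6]
unit up in tool axes [ 0.  0. -1.]
```

Request:
play_rows(
  moves=[28.5,-18.6,15,0,0,-0.012,76,28.5,-18.6,15,0,0,0,76,28.5,-18.6,15,0,0,0,76,28.5,-18.6,15,0,0,0,76,0,0,29,0,0,0,76,0,0,29,0,0,0,76,0,0,29,0,0,0,76,0,0,27,0,0,0,76],
)

```text
time: 27.95
ee_pos: [694.9, 84.5, 109.1]
orientation: [3.14, 0.016, -0.0]
force: [0.7, -1.1, 0.0]
width: 75.8
grasp_force: 0.0
```

```bash
python3 to.py 695 121 41 .01 0
```

```text
t 27.95 tcp [694.9  84.5 109.1] psi 0.0105 zax [-0.    -0.002 -1.   ] w 75.8 q [ 0.05  0.84  1.34 -0.    0.97  1.62] F [ 0.7 -1.1  0. ]
tcp target [695. 121. 106.] turn [0.002 0.    0.   ] shift(target axes) [  0.5 -36.5   3.1]
unit up in tool axes [ 0.  0. -1.]
```

Request:
play_rows(
  moves=[0.5,-15,0,0,0,0,76,0,-12,0,0,0,0,76,0,-6,0,0,0,0,76,0,-3.5,0,0,0,0,76,0,0,0,0,0,0,76],
)

```text
time: 28.45
ee_pos: [695.5, 121.6, 111.7]
orientation: [3.14, 0.017, 0.003]
force: [-0.7, -0.1, -0.5]
width: 75.4
grasp_force: 0.0
```

```bash
python3 to.py 695 121 22.5 .01 0; python3 - <<'E'
from fit import *
vs=[("wrist",)+cam("wrist")[1:]]
fit("deck_shelf",(693.5,120,.0,16),vs,(0,1,2))
E
```

```text
t 28.45 tcp [695.5 121.6 111.7] psi 0.0111 zax [ 0.002 -0.002 -1.   ] w 75.4 q [ 0.11  0.84  1.32 -0.    0.98  1.67] F [-0.7 -0.1 -0.5]
tcp target [695.  121.   87.5] turn [ 0.002 -0.002  0.001] shift(target axes) [-0.5  0.6 24.2]
unit up in tool axes [ 0.  0. -1.]
deck_shelf [693.5 120. ] yaw 0.0 h 16.0 []
  return _methods._mean(a, axis=axis, dtype=dtype,
  ret = ret.dtype.type(ret / rcount)
```

Request:
play_rows(
  moves=[0,0,11,0,0,0,76,0,0,8,0,0,0,76,0,0,3,0,0,0,76,0,0,0,0,0,0,76],
)

```text
time: 28.95
ee_pos: [694.8, 120.6, 87.4]
orientation: [3.14, 0.016, -0.002]
force: [0.1, -0.2, 0.4]
width: 75.9
grasp_force: 0.0
```

```bash
python3 to.py 695 121 22 .01 0
```

```text
t 28.95 tcp [694.8 120.6  87.4] psi 0.01 zax [-0.001 -0.002 -1.   ] w 75.9 q [ 0.11  0.87  1.33 -0.    0.94  1.67] F [ 0.1 -0.2  0.4]
tcp target [695. 121.  87.] turn [ 0.002  0.001 -0.   ] shift(target axes) [ 0.2 -0.4  0.4]
unit up in tool axes [ 0.  0. -1.]
```

Request:
play_rows(
  moves=[0,0,0,0,0,0,60,0,0,0,0,0,0,45,0,0,0,0,0,0,45,0,0,0,0,0,0,45,0,0,-4,0,0,0,45,0,0,-12,0,0,0,45,0,0,0,0,0,0,45],
)

```text
time: 29.65
ee_pos: [696.0, 120.9, 106.5]
orientation: [3.14, 0.016, 0.005]
force: [0.2, 0.2, -2.4]
width: 55.7
grasp_force: 30.0
```

```bash
python3 to.py 695 60 40 .01 0;python3 - <<'E'
from h import *
print(r.get_obs()["ft_torque"],r.get_obs()["force"])
E
```

```text
t 29.65 tcp [696.  120.9 106.5] psi 0.0102 zax [ 0.003 -0.001 -1.   ] w 55.7 q [ 0.11  0.85  1.32 -0.    0.97  1.67] F [ 0.2  0.2 -2.4]
tcp target [695.  60. 105.] turn [ 0.002 -0.003  0.   ] shift(target axes) [-1.6 60.9  1.5]
unit up in tool axes [ 0.  0. -1.]
[ 0.00659627 -0.00136435  0.04002381] [ 0.22412675  0.1599195  -2.39047545]
```

Request:
play_rows(
  moves=[0,20,0,0,0,0,45,0,25,-5,0,0,0,45,0,25,-25,0,0,0,45,0,0,-30,0,0,0,45,0,0,-30,0,0,-0.13,45,0,0,-30,0,0,-0.147,45,0,0,-10,0,0,-0.147,45,0,0,0,0,0,-0.147,45],
)

```text
time: 30.45
ee_pos: [696.4, 50.1, 237.0]
orientation: [3.004, 0.908, 0.005]
force: [0.3, 0.3, -4.0]
width: 56.1
grasp_force: 30.0
```

Request:
play_rows(
  moves=[0,0,0,0,0,-0.147,45,0,0,0,0,0,-0.147,45,0,0,0,0,0,-0.147,45,0,0,0,0,0,-0.147,45,0,0,0,0,0,-0.147,45,0,0,0,0,0,-0.147,45,0,0,0,0,0,-0.147,45,0,0,0,0,0,-0.147,45],
)

```text
time: 31.25
ee_pos: [695.7, 50.1, 234.4]
orientation: [1.997, 2.423, -0.002]
force: [-0.4, 1.0, -3.3]
width: 55.7
grasp_force: 30.0
```

```bash
python3 to.py 453.5 -301 150 1.626 0
```

```text
t 31.25 tcp [695.7  50.1 234.4] psi 1.7629 zax [-0.    -0.002 -1.   ] w 55.7 q [ 0.01  0.69  1.29 -0.    1.17 -0.19] F [-0.4  1.  -3.3]
tcp target [ 453.5 -301.   215. ] turn [-0.     0.002  0.137] shift(target axes) [-337.2 -261.2   19.4]
unit up in tool axes [ 0.  0. -1.]
```

Request:
play_rows(
  moves=[0,0,0,0,0,0.137,45,-33.7,-26.1,0,0,0,0,45,-33.7,-26.1,0,0,0,0,45,-33.7,-26.1,0,0,0,0,45,-33.7,-26.1,0,0,0,0,45,-33.7,-26.1,0,0,0,0,45,-33.7,-26.1,0,0,0,0,45,-33.7,-26.1,0,0,0,0,45],
)

```text
time: 32.05
ee_pos: [523.4, -195.4, 235.1]
orientation: [2.165, 2.274, -0.002]
force: [1.0, -1.0, -3.5]
width: 55.6
grasp_force: 30.0
```

Request:
play_rows(
  moves=[-33.7,-26.1,0,0,0,0,45,-33.7,-26.1,0,0,0,0,45,-25,-20,0,0,0,0,45,-8,-6,0,0,0,0,45,0,0,0,0,0,0,45,0,0,0,0,0,0,45],
)

```text
time: 32.65
ee_pos: [452.1, -297.3, 235.1]
orientation: [2.165, 2.274, -0.001]
force: [-0.2, 0.1, -3.1]
width: 55.3
grasp_force: 30.0
```

```bash
python3 to.py 453.5 -301 150 1.626 0;  python3 - <<'E'
from fit import *
M["deck_shelf"]=box(56,190)
vs=[(c,)+cam(c)[1:] for c in("wrist","scene","top")];pose()
fit("deck_shelf",(453.5,-301,.055,16),vs[1:],(0,1,2),z0=130)
fit("tall_prop_1",(457.6,-376,.055,55),vs,(0,1),z0=12)
fit("tall_prop_1",(449.4,-226.2,.055,55),vs,(0,1),z0=12)
cv2.imwrite("pics/w9.png",np.vstack([cam("wrist")[0][60:360],cam("scene")[0][100:400]]))
E
```

```text
t 32.65 tcp [ 452.1 -297.3  235.1] psi 1.6201 zax [ 0.001 -0.001 -1.   ] w 55.3 q [-0.67  0.42  1.74 -0.    0.98 -0.72] F [-0.2  0.1 -3.1]
tcp target [ 453.5 -301.   215. ] turn [ 0.001  0.002 -0.006] shift(target axes) [-3.8  1.2 20.1]
unit up in tool axes [ 0.  0. -1.]
t 32.8 tcp [ 452.5 -296.8  235.1] psi 1.6216 zax [ 0.001 -0.002 -1.   ] w 56.0 q [-0.67  0.42  1.74 -0.    0.98 -0.72] F [-0.1  0.6 -2.8]
deck_shelf [ 453.5 -301. ] yaw 0.055 h 16.0 []
tall_prop_1 [ 457.8 -377.4] yaw 0.055 h 55.0 [('scene', np.float64(0.906))]
tall_prop_1 [ 449.7 -226.8] yaw 0.055 h 55.0 [('scene', np.float64(0.703)), ('top', np.float64(0.16))]
  return _methods._mean(a, axis=axis, dtype=dtype,
  ret = ret.dtype.type(ret / rcount)
```

View pics/w9.png

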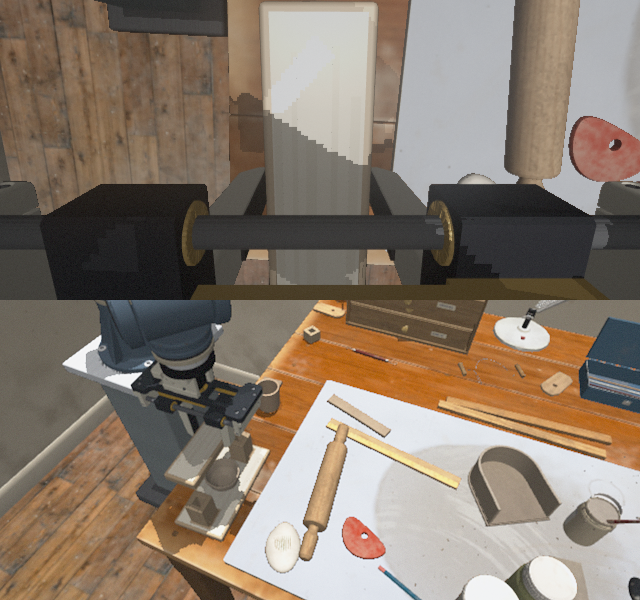

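The picture shows the narrow shelf held level along the wide shelf (end at wrist column 262–378, row about 65 of the full frame), with both props and bowl standing below.

Request:
play_rows(
  moves=[-3.8,1.2,20,0,0,-0.005,45,0,0,25,0,0,0,45,0,0,20,0,0,0,45,0,0,8,0,0,0,45,0,0,0,0,0,0,45,0,0,0,0,0,0,45],
)

```text
time: 33.9
ee_pos: [453.7, -301.9, 162.9]
orientation: [2.158, 2.279, -0.001]
force: [0.2, -0.3, -3.7]
width: 55.4
grasp_force: 30.0
```

```bash
python3 - <<'E'
from h import *
im,K,V=cam("wrist");pose();o=r.get_obs()
z=o["ee_pos"][2]-87.4+16
for s in r.silhouettes("wrist","deck_shelf")[:1]:
    g=s["region"];ys,xs=np.nonzero(g);
    t=ys.min();print("far row",t,"cols",xs[ys==t+12].min(),xs[ys==t+12].max())
    e=onz([[xs[ys==t+12].mean(),t]],K,V,z);print("far end",np.round(e,1),"expect dist 95 from centre:",np.round(e[0,:2]-o["ee_pos"][:2],1))
print("fixed px at old pose n/a")
E
python3 to.py 453.5 -300.4 91 1.626 0
```

```text
t 33.95 tcp [ 453.7 -301.9  163.2] psi 1.6253 zax [ 0.002 -0.003 -1.   ] w 55.9 q [-0.67  0.53  1.78 -0.    0.83 -0.73] F [ 0.9  0.1 -3.6]
far row 61 cols 259 377
far end [[ 448.8 -209.    91.8]] expect dist 95 from centre: [-4.9 92.9]
fixed px at old pose n/a
t 34.0 tcp [ 453.7 -301.9  163.2] psi 1.6252 zax [ 0.002 -0.003 -1.   ] w 55.8 q [-0.67  0.53  1.78 -0.    0.83 -0.73] F [-0.1  0.  -3.8]
tcp target [ 453.5 -300.4  156. ] turn [ 0.002  0.003 -0.001] shift(target axes) [ 1.5 -0.2  7.2]
unit up in tool axes [ 0.  0. -1.]
```

Request:
play_rows(
  moves=[2,-0.2,5,0,0,0,45,0,0,2,0,0,0,45,0,0,0,0,0,0,45],
)

```text
time: 34.3
ee_pos: [453.1, -299.5, 155.8]
orientation: [2.159, 2.28, -0.001]
force: [-2.0, 3.2, 5.5]
width: 55.9
grasp_force: 30.0
```

```bash
python3 to.py 453.5 -300.2 89.4 1.626 0
```

```text
t 34.3 tcp [ 453.1 -299.5  155.8] psi 1.6253 zax [ 0.001 -0.002 -1.   ] w 55.9 q [-0.67  0.54  1.79 -0.    0.82 -0.72] F [-2.   3.2  5.5]
tcp target [ 453.5 -300.2  154.4] turn [ 0.001  0.002 -0.001] shift(target axes) [-0.8  0.4  1.4]
unit up in tool axes [ 0.  0. -1.]
```

Request:
play_rows(
  moves=[0,0,-0.5,0,0,0,45,0,0,0,0,0,0,62,0,0,0,0,0,0,76,0,0,0,0,0,0,76,0,0,-20,0,0,0,76,0,0,-40,0,0,0,76,0,0,-40,0,0,0,76,0,0,0,0,0,0,76],
)

```text
time: 35.1
ee_pos: [454.4, -300.5, 260.6]
orientation: [2.153, 2.274, -0.0]
force: [0.2, -0.3, -0.8]
width: 76.2
grasp_force: 0.0
```

```bash
python3 - <<'E'
from fit import *
M["deck_shelf"]=box(56,190)
vs=[(c,)+cam(c)[1:] for c in("wrist","scene","top")];pose()
fit("deck_shelf",(453.5,-301,.055,16),vs,(0,1,2),z0=67)
fit("bowl",(453.5,-301,0,36),vs,(0,1),z0=12)
fit("beaker",(430,-73,0,64),vs,(0,1))
E
python3 to.py 430.6 -73.1 120 1.626 0
```

```text
t 35.25 tcp [ 452.7 -299.3  255. ] psi 1.6252 zax [ 0.    -0.001 -1.   ] w 76.2 q [-0.67  0.39  1.72 -0.    1.03 -0.72] F [ 0.7 -0.4 -0.2]
deck_shelf [ 453.5 -301. ] yaw 0.055 h 16.0 [('scene', np.float64(0.876))]
bowl [ 457.1 -297.9] yaw 0.0 h 36.0 [('scene', np.float64(0.219))]
beaker [430.3 -73.9] yaw 0.0 h 64.0 [('scene', np.float64(0.82)), ('top', np.float64(0.909))]
t 35.7 tcp [ 452.9 -299.4  255.3] psi 1.6252 zax [ 0.    -0.001 -1.   ] w 76.2 q [-0.67  0.39  1.72 -0.    1.03 -0.72] F [ 0.3 -0.3 -0.6]
tcp target [430.6 -73.1 185. ] turn [ 0.     0.001 -0.001] shift(target axes) [227.2  -9.8  70.3]
unit up in tool axes [ 0.  0. -1.]
```

Request:
play_rows(
  moves=[37.8,-1.6,0,0,0,0,76,37.8,-1.6,0,0,0,0,76,37.8,-1.6,0,0,0,0,76,37.8,-1.6,10,0,0,0,76,37.8,-1.6,25,0,0,0,76,37.8,-1.6,35,0,0,0,76,0,0,0,0,0,0,76,0,0,0,0,0,0,76],
)

```text
time: 36.5
ee_pos: [431.3, -74.4, 186.1]
orientation: [2.158, 2.282, -0.002]
force: [0.7, -1.1, 0.9]
width: 75.9
grasp_force: 0.0
```

```bash
python3 to.py 430.5 -73.3 42 1.626 0; python3 - <<'E'
from fit import *
M["deck_shelf"]=box(56,190)
vs=[(c,)+cam(c)[1:] for c in("scene","top")]
fit("deck_shelf",(453,-300,.05,16),vs,(0,1,2),z0=67)
fit("base_shelf",(453.5,-301,.055,12),vs,(0,1,2))
E
```

```text
t 36.5 tcp [431.3 -74.4 186.1] psi 1.6268 zax [-0.    -0.002 -1.   ] w 75.9 q [-0.28  0.33  2.04 -0.    0.78 -0.33] F [ 0.7 -1.1  0.9]
tcp target [430.5 -73.3 107. ] turn [-0.     0.002  0.001] shift(target axes) [ 1.1 -0.7 79.1]
unit up in tool axes [ 0.  0. -1.]
deck_shelf [ 452.2 -301.7] yaw 0.051 h 16.0 [('scene', np.float64(0.933)), ('top', np.float64(0.951))]
base_shelf [ 452.9 -301.3] yaw 0.057 h 12.0 [('top', np.float64(0.419))]
```

Request:
play_rows(
  moves=[0.8,-0.5,30,0,0,0,76,0,0,30,0,0,0,76,0,0,19,0,0,0,76,0,0,0,0,0,0,68,0,0,0,0,0,0,58,0,0,0,0,0,0,45,0,0,0,0,0,0,45,0,0,0,0,0,0,45],
)

```text
time: 37.6
ee_pos: [431.2, -74.3, 108.2]
orientation: [2.158, 2.279, -0.0]
force: [-1.4, -0.8, 8.1]
width: 56.4
grasp_force: 30.0
```

```bash
python3 to.py 453 -301.2 170 1.626 0
```

```text
t 37.6 tcp [431.2 -74.3 108.2] psi 1.6253 zax [ 0.002 -0.002 -1.   ] w 56.4 q [-0.28  0.49  2.07 -0.    0.58 -0.33] F [-1.4 -0.8  8.1]
tcp target [ 453.  -301.2  235. ] turn [ 0.002  0.003 -0.001] shift(target axes) [-227.7    9.2 -126.8]
unit up in tool axes [ 0.  0. -1.]
```

Request:
play_rows(
  moves=[0,0,-12,0,0,0,45,0,0,-30,0,0,0,45,0,0,-40,0,0,0,45,0,0,-35,0,0,0,45,0,0,-12,0,0,0,45,-15,0.6,0,0,0,0,45,-32,1.3,0,0,0,0,45,-35,1.4,0,0,0,0,45],
)

```text
time: 38.4
ee_pos: [438.3, -156.1, 237.7]
orientation: [2.157, 2.281, -0.001]
force: [0.7, -0.0, -1.2]
width: 56.3
grasp_force: 30.0
```

Request:
play_rows(
  moves=[-35,1.4,0,0,0,0,45,-35,1.4,0,0,0,0,45,-35,1.4,0,0,0,0,45,-28,1.1,0,0,0,0,45,-12.7,0.6,0,0,0,0,45,0,0,0,0,0,0,45,0,0,0,0,0,0,45],
)

```text
time: 39.1
ee_pos: [452.0, -299.8, 236.9]
orientation: [2.159, 2.28, -0.001]
force: [-0.9, -0.3, -0.5]
width: 56.6
grasp_force: 30.0
```

```bash
python3 - <<'E'
from fit import *
vs=[(c,)+cam(c)[1:] for c in("scene","top")];pose()
fit("beaker",(453,-301,0,64),vs,(0,1),z0=127)
E
python3 to.py 453 -301.2 130 1.626 0
```

```text
t 39.2 tcp [ 452.2 -299.5  236.9] psi 1.6262 zax [ 0.    -0.001 -1.   ] w 56.3 q [-0.67  0.42  1.74 -0.    0.99 -0.73] F [ 0.9 -0.8 -0.7]
beaker [ 450.5 -299.9] yaw 0.0 h 64.0 [('scene', np.float64(0.651))]
t 39.3 tcp [ 452.2 -299.8  236.8] psi 1.6263 zax [ 0.    -0.002 -1.   ] w 56.5 q [-0.67  0.42  1.74 -0.    0.99 -0.73] F [-0.2 -0.7 -0.5]
tcp target [ 453.  -301.2  195. ] turn [0.    0.002 0.   ] shift(target axes) [-1.5  0.7 41.8]
unit up in tool axes [ 0.  0. -1.]
```

Request:
play_rows(
  moves=[-2,0.7,18,0,0,0,45,0,0,15,0,0,0,45,0,0,7,0,0,0,45,0,0,2,0,0,0,45,0,0,0,0,0,0,45,0,0,0,0,0,0,45],
)

```text
time: 39.9
ee_pos: [453.3, -302.8, 195.3]
orientation: [2.158, 2.279, -0.001]
force: [-0.1, -0.3, -0.3]
width: 56.2
grasp_force: 30.0
```

```bash
python3 to.py 453 -301.2 126.5 1.626 0
```

```text
t 39.9 tcp [ 453.3 -302.8  195.3] psi 1.6254 zax [ 0.001 -0.002 -1.   ] w 56.2 q [-0.67  0.48  1.76 -0.    0.9  -0.73] F [-0.1 -0.3 -0.3]
tcp target [ 453.  -301.2  191.5] turn [ 0.001  0.002 -0.001] shift(target axes) [ 1.6 -0.2  3.8]
unit up in tool axes [ 0.  0. -1.]
```

Request:
play_rows(
  moves=[0.6,0,2.2,0,0,0,45,0,0,0,0,0,0,45],
)

```text
time: 40.1
ee_pos: [453.0, -302.1, 192.6]
orientation: [2.159, 2.28, -0.001]
force: [-0.5, 0.8, -0.2]
width: 56.7
grasp_force: 30.0
```

Request:
play_rows(
  moves=[0,0,1,0,0,0,45,0,0,0,0,0,0,45],
)

```text
time: 40.3
ee_pos: [453.0, -302.2, 191.4]
orientation: [2.159, 2.28, -0.001]
force: [0.5, -0.4, -0.9]
width: 56.6
grasp_force: 30.0
```

Request:
play_rows(
  moves=[0,0,0.8,0,0,0,45,0,0,0,0,0,0,45],
)

```text
time: 40.5
ee_pos: [453.2, -302.3, 191.3]
orientation: [2.159, 2.279, -0.001]
force: [-1.7, 1.6, 6.0]
width: 56.2
grasp_force: 30.0
```

Contact, so release and retreat straight up.

Request:
play_rows(
  moves=[0,0,-0.4,0,0,0,45,0,0,0,0,0,0,64,0,0,0,0,0,0,76,0,0,0,0,0,0,76,0,0,-20,0,0,0,76,0,0,-40,0,0,0,76,0,0,-40,0,0,0,76,0,0,0,0,0,0,76],
)

```text
time: 41.3
ee_pos: [454.2, -303.0, 296.0]
orientation: [2.153, 2.274, -0.0]
force: [1.3, 0.2, 0.4]
width: 76.1
grasp_force: 0.0
```

Request:
play_rows(
  moves=[30,0,0,0,0,0,76,40,0,0,0,0,0,76,40,0,0,0,0,0,76,40,0,0,0,0,0,76,40,0,0,0,0,0,76,40,0,0,0,0,0,76,0,0,0,0,0,0,76,0,0,0,0,0,0,76],
)

```text
time: 42.1
ee_pos: [440.4, -71.9, 290.3]
orientation: [2.157, 2.282, -0.002]
force: [-0.1, -0.7, 0.6]
width: 76.0
grasp_force: 0.0
```

```bash
python3 - <<'E'
from fit import *
M["deck_shelf"]=box(56,190)
vs=[(c,)+cam(c)[1:] for c in("scene","top")];pose()
fit("beaker",(453,-301,0,64),vs,(0,1),z0=83)
fit("deck_shelf",(453,-300,.05,16),vs,(0,1,2),z0=67)
fit("tall_prop_1",(457.6,-376,.055,55),vs,(0,1),z0=12)
fit("tall_prop_1",(449.4,-226.2,.055,55),vs,(0,1),z0=12)
fit("bowl",(453.5,-301,0,36),vs,(0,1),z0=12)
fit("short_prop",(420.3,207,1.06,30),vs,(0,1))
E
```

```text
t 42.2 tcp [440.5 -73.  290.4] psi 1.6248 zax [ 0.    -0.002 -1.   ] w 76.1 q [-0.27  0.18  1.92 -0.    1.05 -0.32] F [ 0.8 -0.5 -0.5]
beaker [ 451.4 -301.1] yaw 0.0 h 64.0 [('scene', np.float64(0.917)), ('top', np.float64(0.957))]
deck_shelf [ 454.1 -301.6] yaw 0.044 h 16.0 [('scene', np.float64(0.722))]
tall_prop_1 [ 458.4 -377.7] yaw 0.055 h 55.0 [('scene', np.float64(0.357))]
tall_prop_1 [ 456.7 -226.5] yaw 0.055 h 55.0 [('scene', np.float64(0.191))]
bowl [ 457.3 -297.5] yaw 0.0 h 36.0 [('scene', np.float64(0.243))]
short_prop [420.4 206.3] yaw 1.06 h 30.0 [('scene', np.float64(0.875)), ('top', np.float64(0.758))]
```

```bash
python3 -c "
from rig import r
print(r.job_done())"
```

```text
the job is handed in; nothing more can be done
None
```

I built the two-deck setting and handed it in at about 42 s; the last camera fits put the narrow shelf and beaker within about 2–3 mm of centred. Both props and the bowl measured in place before the shelf hid them. The short prop still stands where it was. While I was lining up for the first prop, the gripper's body pressed on the open drawer with about 32 N (under the 40 N limit) before I backed off.

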